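# Shade the upturned lens, then hold the bearing ball over it

### The arm

A 6-joint arm with a two-finger parallel gripper is mounted at the origin on the work surface. World frame = base frame: x ahead of the robot, y to its left, z up, the work surface at z = 0. Lengths are in m, angles in rad, forces in N, time in s.
With the tool pointing down it reaches from about 0.375 to 0.975 m from the base axis. Payload 3.8 kg.
Tool frame: the origin (TCP) lies at the very end of the fingers, on their centre line; the grasp point (between the pads) lies 19 mm behind it (bot.grip_point_offset is the distance from the TCP to the grasp point, in m); z points along the fingers, x is the direction in which the jaws open and shut, and the axes are right-handed (so a half turn about z gives the same grasp; the last joint's range is limited). The gripper opens to 85 mm and grips with 20 to 120 N. Pads are 22 mm wide; open, the fingers measure 114 mm over their backs; the gripper's body (76 mm by 85 mm) begins 54 mm behind the grasp point. The pads swing forward as they close: fully open they stand 13 mm farther back than shut.
Start: joints at [-1.317, 0.264, 1.604, -0, 1.274, -0.037], TCP at [0.194, -0.647, 0.231] pointing down, gripper open.
Joint ranges: [-2.63, 2.63], [-0.94, 2.18], [0.31, 2.57], [-1.31, 4.45], [0, 2.66], [-2.55, 2.55]. Speed limits (rad/s): [2.57, 2.57, 3.14, 3.14, 3.14, 3.14].

### API

Orientations are given as a rotation vector (axis times angle).
In Python, from workcell import bot, read_camera gives the robot as it stands.
- The arm moves only by the tool arm_command, never from a script. Its argument "rows" is a list of rows, each an object with "delta_rot": the turn, a rotation vector about the tool's x, y, z in rad, a list of three; "xyz": the shift along the tool's x, y, z in m, a list of three; "gripper": the finger opening in m, from 0 to 0.0854. A call has 1 to 12 rows; each row shifts and turns the commanded pose from where the row before left it, along the tool's axes as they then stand; what a row does not reach is not made up. A row lasts 1/10 s, in which the tool goes at most 50 mm and 8.59 degrees, less where a joint would pass 70% of its speed; a pose out of reach is approached as far as the arm can. A call is refused whole if a number of a shift passes 0.05 or a number of a turn 0.15, either way. A call with a gripper value outside its range is refused whole. The fingers move at their own pace and stop on an object; "force" is the grip in N (left out, the last holds). Time passes only in rows, so rows that do not move let the fingers close. It gives the time, the measured TCP pose, the force and the opening at its end, in the units of the state.
- bot.read_state(): the state, without advancing time (a new reading comes with each control period).
- read_camera(name): name is "side" or "top"; returns a dict with "pixels" (400x640x3 uint8, red, green, blue), "range_z" (400x640 float32, m along the optical axis (not along the pixel's ray), 0 where there is no reading), "intrinsics" (3x3 intrinsics, pixels), "camera_from_world" (4x4, takes a point from world to camera coordinates). Camera axes: x right, y up, looking along -z (the intrinsics and any distortion apply to the point x, -y, -z); pixel columns grow to the right and rows downward; lengths in m; the calibration is good to about 2 mm. A picture is of the moment at which its call begins.
- bot.finish_job(): hands the job in, once; it reports no verdict.
The state is a dict: "time": time; "q": joint angles; "joint_vel": joint speeds; "joint_torque": joint torques, N m; "tool_pos": TCP position; "tcp_rot": TCP orientation; "wrist_force": force on the tool from outside, world axes, zero at the start; "torque": the same for the moment, N m; "width": opening from 0.0 (shut) to 1.0 (fully open).
Only numpy, scipy, OpenCV 4.12 (cv2) and the standard library are available. Lean on these libraries where they do the work, as an engineer would, in place of code of your own. Each camera call takes 0.05 s, during which the arm holds its last target.

### The job

Slide the blue collar over the upturned lens barrel until it sits fully home on the white housing and let go of it. Then pick up the orange tray by its black grip, without touching the loose steel ball or letting it leave its pocket, and finish still holding the tray still and level in the air, with the ball straight above the lens, its centre about 75 mm over the lens face. The tray must not touch the lens unit or the collar; leave the grey collar, the dish, the bottle, the jar and the pen where they are.

Things in the scene. Friction and masses are not known exactly. Their poses are not given: they have to be found in the camera images.
- collar_center (a point): Centre (half-way up) of the blue plastic collar, an upright tube open at both ends: 46 mm outside and 36 mm inside diameter, 40 mm tall, about 40 g, loose, standing upright on the table. z is its axis.
- spare_collar_center (a point): Centre of the grey collar, same size as the blue one; a bystander. Blue and grey swap places from start to start.
- lens_top (a point): Centre of the flat top face of the lens barrel: a dark upright cylinder 32 mm in diameter that rises 50 mm out of a fixed white-and-blue housing. z points up along the barrel's axis. The barrel's top rim is rounded by 2 mm.
- lens_seat (a point): Centre of the barrel's foot, 50 mm below its top, on the housing's flat top, 45 mm above the table, where the collar's underside comes to rest (the collar's centre is then 20 mm above this point). The housing is 120 x 120 mm with its sides along this frame's x and y, fixed to the table; a knob sticks out 14 mm on its +y side below the top.
- tray_grip (a point): Point in the tray's grip, 47 mm above the table. Tray (0.2 kg): orange plate 130 (x) x 75 (y) x 8 mm on 3 mm feet; in its middle a black upright grip 36 mm (x) by 12 mm thick (y), from 11 to 63 mm above the table. Pinch it across its thickness (the tray's y). x points to the ball's end, z up. A brass block 22 x 22 x 14 mm at x = -44 mm balances the ball.
- tray_pocket (a point): Where the ball's centre belongs in the tray: 42 mm from the grip along the tray's +x, y = 0, 21.4 mm above the table (25.6 mm lower than the grip point). The pocket is a round through-hole of 14 mm in which the ball sits; it rolls out if the tray tips about 30 degrees or is jerked.
- ball_center (a point): Centre of the polished steel ball, 25 mm in diameter, about 64 g, loose in the tray's pocket.
- petri: Clear flat round dish with its lid on, 90 mm across, 16 mm tall, a bystander; origin at the centre of its underside.
- reagent: Brown bottle, 56 mm diameter, 110 mm tall, a bystander; origin at the centre of its underside.
- jar: Small white jar with a red cap, 44 mm diameter, 50 mm tall, a bystander; origin at the centre of its underside.
- pen: Black pen 12 mm thick and about 120 mm long lying on the table beyond the collars, a bystander; origin under its middle, x along it.

How it is judged:
On the way, in this order (a step that is already met when the one before it is completed fails the run):
1. the blue collar sits fully home on the lens unit's housing, around the barrel, and is let go (horizontal distance between collar_center and lens_seat below 0.005 m and z of collar_center in the frame of lens_seat between 0.016 and 0.024 m and angle between collar_center's own z axis and vertical below 0.1 rad and contact force between the fingers and collar below 0.1 N), for 0.3 s.
2. the tray is lifted clear of the table with the ball in its pocket (height (world z) of tray_pocket above 0.06 m and distance between ball_center and tray_pocket below 0.006 m and contact force between the fingers and tray above 1 N), for 0.2 s.
At the end, for the whole second after the job is handed in: Blue collar home round the barrel (5 mm off axis, 4 mm in height, 0.1 rad) and let go; tray held in the gripper, still, level within 0.12 rad, touching neither lens unit nor collar; ball in its pocket (6 mm), 15 mm or less off the lens axis, its centre 50 to 100 mm above the lens face (all of step 1 and distance between ball_center and tray_pocket below 0.006 m and horizontal distance between tray_pocket and lens_top below 0.015 m and z of tray_pocket in the frame of lens_top between 0.05 and 0.1 m and angle between tray_grip's own z axis and vertical below 0.12 rad and linear speed of tray below 0.02 m/s and linear speed of ball below 0.03 m/s and contact force between the fingers and tray above 1 N and contact force between tray and lens below 0.1 N and contact force between tray and collar below 0.1 N); the arm keeps its last pose, push and grip.
It fails at once if the ball leaves its pocket (distance between ball_center and tray_pocket above 0.012 m).
It fails at once if the robot touches the ball (contact force between the arm and ball above 0.5 N).
It fails at once if the fingers touch the ball (contact force between the fingers and ball above 0.5 N).
It fails at once if the tray knocks against the lens unit or the collar (contact force between tray and lens above 1 N or contact force between tray and collar above 1 N).
It fails at once if a bystander is moved by more than 30 mm (distance of any of spare_collar_center, petri, reagent, jar, pen from where it was at the start of the episode above 0.03 m).
It also fails if it takes over 72 s, if anything falls off the work surface, if the arm or the gripper's body presses on something with over 40 N, if the wrist force passes 120 N, or if a joint passes its speed limit or range.

## Working session

There is one attempt and no reset: what is moved stays moved. The work goes in short steps, Python scripts to look and compute and a tool call to move; the robot and the scene stay as the last step left them, time stands still between calls to the robot, and variables do not carry over. Pictures are saved under pics/ and viewed, and the job is handed in when it is done.

Besides the shell and the picture viewer there is one more tool, called after "Emit:" as name(argument=value, ...) on one line, values as JSON. arm_command: Moves the arm, as the interface text tells. Its arguments: {"type":"object","properties":{"rows":{"type":"array","items":{"type":"object","properties":{"delta_rot":{"type":"array","items":{"type":"number"}},"xyz":{"type":"array","items":{"type":"number"}},"gripper":{"type":"number"}}}},"force":{"type":"number"}},"required":["rows"]}

```bash
ls; mkdir -p pics; cat > h.py <<'E'
import numpy as np, cv2
from workcell import bot, read_camera
def save(c,name):
    cv2.imwrite('pics/'+name, cv2.cvtColor(c['pixels'],cv2.COLOR_RGB2BGR))
def proj(c,P):
    T=c['camera_from_world'];K=c['intrinsics']
    p=T[:3,:3]@np.asarray(P,float)+T[:3,3]; v=np.array([p[0],-p[1],-p[2]])
    q=K@v; return q[:2]/q[2]
def world(c,u,v,z=None,d=None):
    T=c['camera_from_world'];K=c['intrinsics']
    r=np.linalg.inv(K)@np.array([u,v,1.]); r=np.array([r[0],-r[1],-r[2]])
    R=T[:3,:3];o=-R.T@T[:3,3]; rw=R.T@r
    if d is None and z is None: d=c['range_z'][int(v),int(u)]
    if z is not None: d=(z-o[2])/rw[2]
    return o+rw*d
def cloud(c):
    T=c['camera_from_world'];K=c['intrinsics']
    h,w=c['range_z'].shape
    U,V=np.meshgrid(np.arange(w),np.arange(h))
    r=np.stack([U,V,np.ones_like(U)],-1)@np.linalg.inv(K).T
    r=r*np.array([1,-1,-1])*c['range_z'][...,None]
    return (r-T[:3,3])@T[:3,:3]
E
python3 - <<'E'
from h import *
import pickle
s=bot.read_state();print(s, bot.grip_point_offset)
for n in('side','top'):
    c=read_camera(n);save(c,n+'0.png');pickle.dump(c,open(n+'0.pkl','wb'))
    T=c['camera_from_world'];print(n,c['intrinsics'].tolist(),-T[:3,:3].T@T[:3,3],-T[2,:3],(c['range_z']>0).mean())
E
```

```text
pics
{'time': 0.0, 'q': array([-1.31688702e+00,  2.64755621e-01,  1.60538341e+00, -2.40700815e-05,
        1.27367586e+00, -3.69022074e-02]), 'joint_vel': array([ 1.30861791e-03, -3.56808025e-04,  1.33305303e-05,  1.27671811e-03,
        1.24434844e-03,  7.01433341e-04]), 'joint_torque': array([ 1.28276406e-03, -5.15108263e+01, -3.67312467e+01,  2.15581103e-04,
        1.30697750e-02,  7.88703375e-06]), 'tool_pos': array([ 0.19334879, -0.64595615,  0.22995526]), 'tcp_rot': array([-2.51877595,  1.87529551,  0.0027425 ]), 'wrist_force': array([-0.66470162,  0.97625028, -0.01335767]), 'torque': array([-0.02932235, -0.02773814,  0.01604875]), 'width': 1.0000751902109555} 0.0187
side [[403.6274238332781, 0.0, 318.9949612537364], [0.0, 403.6274238332781, 198.83591407443024], [0.0, 0.0, 1.0]] [0.1046815  0.48811822 0.66595664] [ 0.53942722 -0.54413022 -0.64260453] 0.996078125
top [[466.4302776500537, 0.0, 322.202584839777], [0.0, 466.4302776500537, 200.02657216482342], [0.0, 0.0, 1.0]] [0.545895   0.00731492 1.0289043 ] [ 0.06363823 -0.02974041 -0.99752979] 0.9960859375
```

View pics/side0.png

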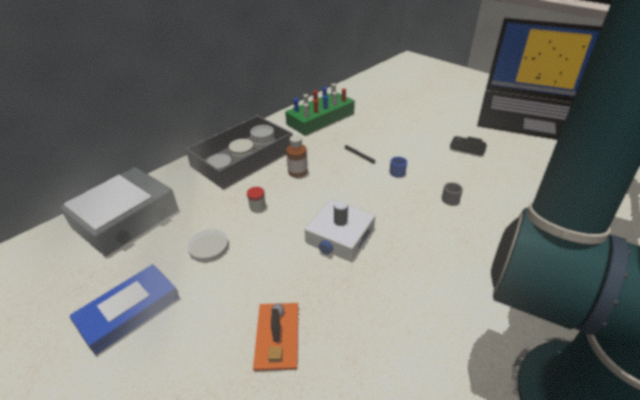

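View pics/top0.png

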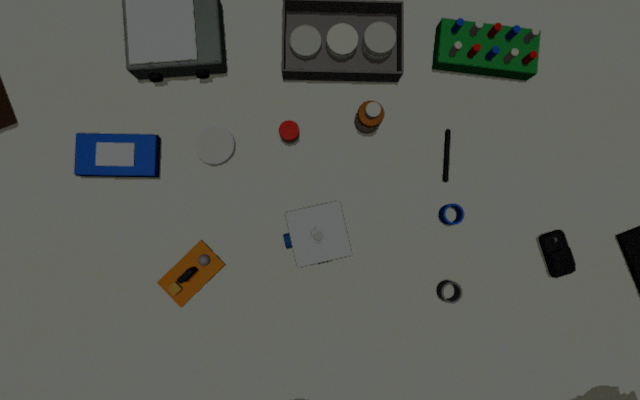

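Side view: blue collar at about (398,167), grey collar at (452,194), lens barrel at (341,213), and the tray grip at (276,323) with the ball at (278,310). Top view: blue collar at (451,214), barrel at (317,234), tray at (190,273) and ball at (204,260). I'll enlarge crops next.

```bash
python3 - <<'E'
from h import *
import pickle
top=pickle.load(open('top0.pkl','rb'));side=pickle.load(open('side0.pkl','rb'))
def crop(c,u,v,w,h,s):
    im=cv2.cvtColor(c['pixels'],cv2.COLOR_RGB2BGR)[v:v+h,u:u+w]
    return cv2.resize(im,None,fx=s,fy=s,interpolation=cv2.INTER_CUBIC)
# 8x crops
a=np.vstack([np.hstack([crop(top,435,200,32,30,8),crop(top,277,195,80,75,3.2) [:240,:256]]),
   np.hstack([crop(top,150,230,80,80,3.2),crop(top,433,276,32,32,8)])])
cv2.imwrite('pics/ctop.png',a)
a=np.vstack([np.hstack([crop(side,382,150,32,32,8),crop(side,300,195,80,80,3.2)]),
   np.hstack([crop(side,240,295,80,80,3.2),crop(side,436,178,32,32,8)])])
cv2.imwrite('pics/cside.png',a)
for n,c in(('top',top),('side',side)):
    P=cloud(c)
    hsv=cv2.cvtColor(c['pixels'],cv2.COLOR_RGB2HSV)
    for nm,(x,y) in dict(table=(400,250) if n=='top' else (380,270)).items(): print(n,nm,P[y,x])
    # clusters by height: 
    m=(P[...,2]>0.01)&(P[...,2]<0.2)&(P[...,0]>0.3)&(P[...,0]<0.9)&(c['range_z']>0)
    k,l,st,ce=cv2.connectedComponentsWithStats(m.astype(np.uint8))
    for i in range(1,k):
        if st[i,4]>40: 
            q=P[l==i];print(n,st[i],q.mean(0).round(3),q.min(0).round(3),q.max(0).round(3))
E
```

```text
top table [ 0.50358262 -0.19609148  0.00237149]
top [ 126   56  101   27 2006] [0.884 0.297 0.056] [0.861 0.191 0.01 ] [0.9   0.391 0.081]
top [ 282   62  122   20 1188] [ 0.881 -0.062  0.042] [ 0.878 -0.191  0.01 ] [0.9   0.069 0.065]
top [479  68  59  13 456] [ 0.895 -0.435  0.035] [ 0.888 -0.486  0.01 ] [ 0.9   -0.37   0.054]
top [  0  82  16  46 378] [0.793 0.657 0.028] [0.758 0.644 0.01 ] [0.858 0.68  0.059]
top [355 101  30  33 730] [ 0.781 -0.116  0.079] [ 0.76  -0.148  0.01 ] [ 0.816 -0.092  0.114]
top [279 121  21  23 371] [0.753 0.051 0.047] [0.733 0.029 0.01 ] [0.776 0.072 0.056]
top [ 193  124   42   41 1341] [0.729 0.215 0.016] [0.685 0.171 0.01 ] [0.774 0.26  0.023]
top [444 130   7  51 163] [ 0.715 -0.299  0.012] [ 0.659 -0.306  0.01 ] [ 0.771 -0.292  0.016]
top [  74  133   86   45 3612] [0.698 0.414 0.034] [0.653 0.332 0.01 ] [0.746 0.506 0.042]
top [ 284  201   68   67 3324] [ 0.536 -0.013  0.046] [ 0.467 -0.085  0.02 ] [0.607 0.059 0.099]
top [440 204  25  21 282] [ 0.583 -0.303  0.032] [ 0.562 -0.328  0.011] [ 0.605 -0.281  0.045]
top [618 227  22  62 710] [ 0.509
[... 1021 characters left out ...]
0.297  0.029] [ 0.56  -0.325  0.01 ] [ 0.606 -0.276  0.044]
side [441 182  21  21 358] [ 0.416 -0.292  0.03 ] [ 0.394 -0.319  0.01 ] [ 0.44  -0.271  0.044]
side [246 186  19  24 369] [0.749 0.058 0.04 ] [0.734 0.032 0.01 ] [0.779 0.075 0.055]
side [  88  188   90   67 2593] [0.882 0.307 0.05 ] [0.861 0.194 0.01 ] [0.9   0.395 0.081]
side [ 304  199   71   60 2758] [0.525 0.004 0.045] [ 0.465 -0.082  0.01 ] [0.607 0.062 0.101]
side [186 228  42  32 989] [0.727 0.219 0.017] [0.684 0.173 0.01 ] [0.776 0.262 0.021]
side [  69  264  109   89 4458] [0.689 0.426 0.034] [0.652 0.334 0.01 ] [0.747 0.506 0.041]
side [ 252  302   46   68 2709] [0.443 0.265 0.018] [0.377 0.188 0.01 ] [0.521 0.331 0.067]
```

View pics/ctop.png

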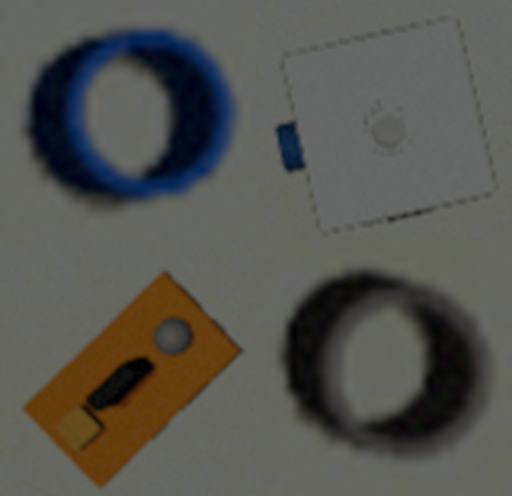

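View pics/cside.png

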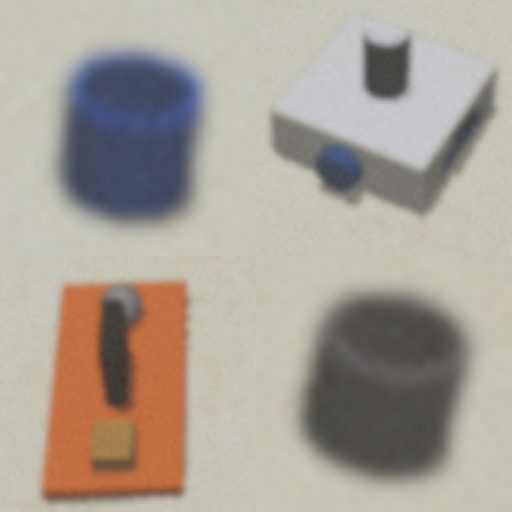

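```bash
cat > fit.py <<'E'
from h import *
from scipy.optimize import minimize
S=8
def cyl(r,z0,z1,n=60):
    a=np.linspace(0,2*np.pi,n,endpoint=False)
    return np.vstack([np.c_[r*np.cos(a),r*np.sin(a),0*a+z] for z in(z0,z1)])
def box(x0,x1,y0,y1,z0,z1):
    return np.array([[x,y,z] for x in(x0,x1) for y in(y0,y1) for z in(z0,z1)],float)
def sil(c,pts,x,y,yaw,shape,dz=0):
    R=np.array([[np.cos(yaw),-np.sin(yaw),0],[np.sin(yaw),np.cos(yaw),0],[0,0,1]])
    W=pts@R.T+[x,y,dz]
    p=np.array([proj(c,w) for w in W],np.float32)
    h=cv2.convexHull(p)[:,0]
    return h
def soft(h,roi):
    u,v,w,hh=roi; im=np.zeros((hh*S,w*S),np.uint8)
    q=np.round((h+0.5-[u,v])*S*16).astype(np.int32)
    cv2.fillPoly(im,[q],255,shift=4)
    im=cv2.resize(im,(w,hh),interpolation=cv2.INTER_AREA).astype(float)/255
    return im
def fit(cs,pts,x0,yaw=True):
    # cs: list of (cam, target float full-image 0..1, roi, weightmask or None, blur)
    def f(p):
        e=0
        for c,t,roi,wm,bl in cs:
            u,v,w,h=roi
            m=soft(sil(c,pts,p[0]/1000,p[1]/1000,p[2]/100 if yaw else 0,None),roi)
            if bl>0:m=cv2.GaussianBlur(m,(0,0),bl)
            d=(m-t[v:v+h,u:u+w])**2
            if wm is not None:d=d*wm[v:v+h,u:u+w]
            e+=d.sum()
        return e
    p0=np.array([x0[0]*1000,x0[1]*1000]+([x0[2]*100] if yaw else []))
    n=len(p0); sim=np.vstack([p0]+[p0+4*np.eye(n)[i] for i in range(n)])
    r=minimize(f,p0,method='Nelder-Mead',options=dict(initial_simplex=sim,xatol=.02,fatol=1e-3))
    return r.x,r.fun
E
cat > go1.py <<'E'
from fit import *
import pickle
top=pickle.load(open('top0.pkl','rb'));side=pickle.load(open('side0.pkl','rb'))
def frac(c,roi,fg,axis=None):
    # soft membership along colour line between bg (roi border median) and fg colour
    I=c['pixels'].astype(float)
    return I
C={}
for n,c in(('top',top),('side',side)):
    P=cloud(c);I=c['pixels'].astype(float)
    # blue: (B-R) 
    C[n]=dict(c=c,P=P,I=I)
def bin_(n,cond): return cond.astype(float)
# collar : mask = saturation/darkness vs bg
for obj,(x0,y0) in dict(blue=(.583,-.300),grey=(.417,-.296)).items():
    pts=cyl(.023,0,.04); L=[]
    for n in C:
        c=C[n]['c']; u,v=proj(c,[x0,y0,.02]); roi=(int(u)-22,int(v)-22,44,44)
        # foreground = points whose height > 4mm, plus dark pixels
        sub=C[n]['I']; bg=np.median(sub[roi[1]:roi[1]+44,roi[0]:roi[0]+44].reshape(-1,3),axis=0)
        d=np.linalg.norm(sub-bg,axis=2); t=(d>(0.35*np.percentile(d[roi[1]:roi[1]+44,roi[0]:roi[0]+44],95))).astype(np.uint8)
        # fill holes
        cnt,_=cv2.findContours(t[roi[1]:roi[1]+44,roi[0]:roi[0]+44].copy(),cv2.RETR_EXTERNAL,cv2.CHAIN_APPROX_NONE)
        cc=max(cnt,key=cv2.contourArea); T=np.zeros(t.shape,np.uint8); cv2.drawContours(T,[cc+np.array([roi[0],roi[1]])],-1,1,-1)
        e=(c,T.astype(float),roi,None,0); L.append(e)
        print(obj,n,fit([e],pts,(x0,y0),False),T.sum())
    print(obj,'both',fit(L,pts,(x0,y0),False))
# depth based circles
for n in C:
    P=C[n]['P']
    for nm,x0,y0,zlo,zhi in(('blue',.583,-.3,.036,.05),('barrel',.536,-.013,.085,.11)):
        m=(abs(P[...,0]-x0)<.035)&(abs(P[...,1]-y0)<.035)&(P[...,2]>zlo)&(P[...,2]<zhi)
        q=P[m];print(n,nm,len(q),q.mean(0).round(4),((q.min(0)+q.max(0))/2).round(4),np.ptp(q,axis=0).round(4))
    m=(abs(P[...,0]-.536)<.1)&(abs(P[...,1]+.013)<.1)&(P[...,2]>.035)&(P[...,2]<.055)
    r=cv2.minAreaRect((P[m][:,:2]*1000).astype(np.float32)); print(n,'housing',r,np.median(P[m][:,2]))
    m=(abs(P[...,0]-.448)<.09)&(abs(P[...,1]-.256)<.09)&(P[...,2]>.005)&(P[...,2]<.02)
    I=C[n]['I'];m&=(I[...,0]>1.5*I[...,2])
    r=cv2.minAreaRect((P[m][:,:2]*1000).astype(np.float32)); print(n,'tray',r,np.median(P[m][:,2]))
E
python3 go1.py
```

```text
blue top (array([ 583.31675608, -302.86335111]), np.float64(14.461776239907726)) 452
blue side (array([ 582.78857422, -302.37329102]), np.float64(9.699008073817762)) 335
blue both (array([ 583.32585479, -302.74322135]), np.float64(24.27429450211457))
grey top (array([ 417.64875349, -297.09008485]), np.float64(21.306528258362164)) 463
grey side (array([ 416.46455383, -297.9998703 ]), np.float64(10.457870049980777)) 417
grey both (array([ 417.13068008, -297.91645241]), np.float64(36.83490965013456))
top blue 149 [ 0.583  -0.303   0.0396] [ 0.5831 -0.3038  0.0403] [0.0431 0.0466 0.0085]
top barrel 102 [ 0.5372 -0.0147  0.0954] [ 0.5374 -0.015   0.095 ] [0.0201 0.0202 0.0074]
top housing ((534.5607299804688, -8.362205505371094), (122.20274353027344, 133.4735107421875), 13.36872386932373) 0.044754218226287945
top tray ((448.9468994140625, 257.4188537597656), (74.68673706054688, 130.6026611328125), 45.0411262512207) 0.010892217364990148
side blue 93 [ 0.5833 -0.3006  0.04  ] [ 0.5836 -0.3019  0.0401] [0.0445 0.0461 0.008 ]
side barrel 121 [ 0.5339 -0.0082  0.0942] [ 0.5361 -0.009   0.0932] [0.0292 0.0275 0.0162]
side housing ((534.5489501953125, -5.4780731201171875), (121.70035552978516, 135.51126098632812), 13.401204109191895) 0.04628915521124124
side tray ((448.21282958984375, 259.35302734375), (74.0433120727539, 130.40643310546875), 45.357398986816406) 0.012578487605399922
```

```bash
python3 - <<'E'
from h import *
import pickle
top=pickle.load(open('top0.pkl','rb'));side=pickle.load(open('side0.pkl','rb'))
def norm(a): a=a.astype(float); return np.clip((a-a.min())/(a.max()-a.min())*255,0,255).astype(np.uint8)
o=[]
for c,(u,v,w) in((top,(300,215,36)),(side,(323,196,36))):
    a=cv2.cvtColor(c['pixels'],cv2.COLOR_RGB2BGR)[v:v+w,u:u+w]; z=cloud(c)[v:v+w,u:u+w,2]
    o.append(np.hstack([cv2.resize(norm(a),None,fx=8,fy=8,interpolation=cv2.INTER_NEAREST),cv2.cvtColor(cv2.resize(norm(np.clip(z,0.03,.11)),None,fx=8,fy=8,interpolation=cv2.INTER_NEAREST),cv2.COLOR_GRAY2BGR)]))
cv2.imwrite('pics/barrel.png',np.vstack(o))
E
```

```text
(no output)
```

View pics/barrel.png

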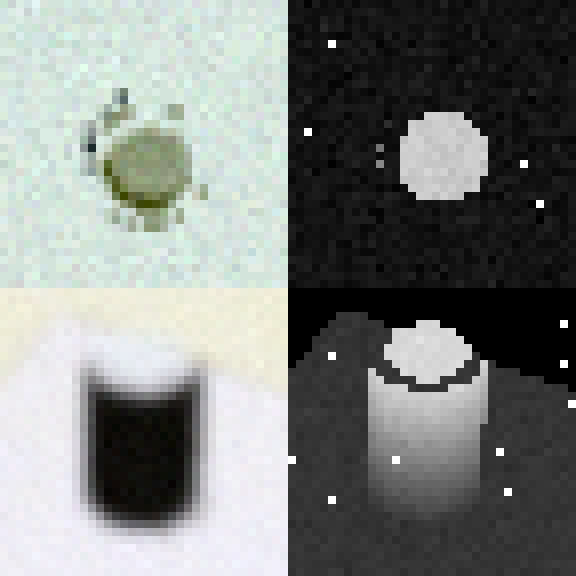

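```bash
cat > go2.py <<'E'
from fit import *
import pickle,sys
top=pickle.load(open('top0.pkl','rb'));side=pickle.load(open('side0.pkl','rb'))
for n,c in(('top',top),('side',side)):
    P=cloud(c)
    u,v=proj(c,[.536,-.011,.095]);u,v=int(u),int(v)
    m=np.zeros(P.shape[:2],bool);m[v-14:v+14,u-14:u+14]=1
    m&=(P[...,2]>.088)&(P[...,2]<.11)
    k,l,st,ce=cv2.connectedComponentsWithStats(m.astype(np.uint8)); i=1+np.argmax(st[1:,4])
    yy,xx=np.where(l==i);print(n,'disc px',xx.mean(),yy.mean(),st[i])
    print('  world z=.095 mean', world(c,xx.mean(),yy.mean(),z=.095), 'mid',world(c,(xx.min()+xx.max())/2,(yy.min()+yy.max())/2,z=.095))
    # colour disc (top) / dark walls (side)
c=side;P=cloud(c);I=c['pixels'].astype(float).sum(2)
u,v=proj(c,[.536,-.011,.07]);u,v=int(u),int(v)
t=np.zeros(I.shape); sub=I[v-22:v+22,u-22:u+22]; hi=np.percentile(sub,70);lo=sub.min();t[v-22:v+22,u-22:u+22]=np.clip((hi-sub)/(hi-lo),0,1)
wm=np.zeros(I.shape)
vt=int(proj(c,[.536,-.011,.083])[1]); wm[vt:v+22,u-22:u+22]=1
print('wall side',fit([(c,t,(u-22,v-22,44,44),wm,0.9)],cyl(.016,.045,.095),(.536,-.011),False))
# housing
for n,c in(('top',top),('side',side)):
    P=cloud(c);m=((P[...,2]>.008)&(P[...,2]<.13)).astype(np.uint8)
    I=c['pixels'].astype(float)
    knob=(I[...,2]>I[...,0]*1.4)
    m=((P[...,2]>.041)&(P[...,2]<.055)) if n=='top' else (P[...,2]>.008)
    u,v=proj(c,[.536,-.011,.045]);u,v=int(u),int(v);roi=(u-50,v-50,100,100)
    mm=np.zeros(m.shape,np.uint8);mm[roi[1]:roi[1]+100,roi[0]:roi[0]+100]=m[roi[1]:roi[1]+100,roi[0]:roi[0]+100]
    mm=cv2.morphologyEx(mm,cv2.MORPH_CLOSE,np.ones((5,5)))
    k,l,st,ce=cv2.connectedComponentsWithStats(mm);i=1+np.argmax(st[1:,4]);mm=(l==i)
    wm=(~knob).astype(float)
    if n=='side':
        mm=mm&((P[...,2]<.049)); wm*=(P[...,2]<.049)
    r=fit([(c,mm.astype(float),roi,wm,0)],box(-.06,.06,-.06,.06,.044 if n=='top' else .0,.045),(.536,-.011,.2));print(n,'housing',r)
    # tray plate (orange)
    m=(I[...,0]>1.35*I[...,2])
    u,v=proj(c,[.448,.258,.01]);u,v=int(u),int(v);roi=(u-50,v-50,100,100)
    mm=np.zeros(m.shape,np.uint8);mm[max(0,v-50):v+50,u-50:u+50]=m[max(0,v-50):v+50,u-50:u+50]
    mm=cv2.morphologyEx(mm,cv2.MORPH_CLOSE,np.ones((15,15)))
    r=fit([(c,mm.astype(float),(u-50,max(0,v-50),100,min(100,400-max(0,v-50))),None,0)],box(-.065,.065,-.0375,.0375,.003,.011),(.448,.258,-.78));print(n,'tray',r, mm.sum())
E
python3 go2.py
```

```text
top disc px 318.88235294117646 234.11764705882354 [314 229  11  11 102]
  world z=.095 mean [ 0.53714971 -0.01474958  0.095     ] mid [ 0.53738696 -0.01498158  0.095     ]
side disc px 339.9344262295082 203.45901639344262 [335 200  11   8  61]
  world z=.095 mean [ 0.53970386 -0.01482141  0.095     ] mid [ 0.53950881 -0.01481551  0.095     ]
wall side (array([538.82615077, -15.77608639]), np.float64(3.597330795125364))
top housing (array([537.37921515, -14.27733243,  23.94264119]), np.float64(142.94149942329872))
top tray (array([449.77986139, 258.38730579, -78.19939577]), np.float64(21.99617070357555)) 2226
side housing (array([540.13815785, -14.47765082,  23.98096705]), np.float64(155.26891195693963))
side tray (array([449.64504266, 258.16192452, -77.89225701]), np.float64(33.65027297193387)) 2864
```

```bash
cat > mv.py <<'E'
import sys
from h import *
from scipy.spatial.transform import Rotation as Ro
def plan(target,yaw=None):
    s=bot.read_state();R=Ro.from_rotvec(s['tcp_rot']).as_matrix()
    p=s['tool_pos']
    print('t',s['time'],'pos',p.round(4),'tool xyz delta',(R.T@(np.array(target)-p)).round(4),'yaw',np.arctan2(R[1,0],R[0,0]).round(4),'tilt x,y',R[:2,2].round(4),'w',round(s['width'],3),'F',s['wrist_force'].round(2),'q',s['q'].round(2))
    if yaw is not None:
        Rd=np.array([[np.cos(yaw),np.sin(yaw),0],[np.sin(yaw),-np.cos(yaw),0],[0,0,-1]])
        print(' rotvec',Ro.from_matrix(R.T@Rd).as_rotvec().round(4))
if __name__=='__main__':
    a=[float(x) for x in sys.argv[1:]]
    plan(a[:3],a[3] if len(a)>3 else None)
E
python3 mv.py .5832 -.3028 .15 -1.28
```

```text
t 0.1 pos [ 0.1934 -0.646   0.2301] tool xyz delta [-0.2169 -0.4719  0.0805] yaw -1.28 tilt x,y [-0.0005  0.002 ] w 1.001 F [-0.52 -0.16 -0.38] q [-1.32  0.26  1.61 -0.    1.27 -0.04]
 rotvec [-0.0001  0.0021  0.    ]
```

Emit:
arm_command(rows=[{"xyz":[-0.009,-0.0195,0.003],"gripper":0.085},{"xyz":[-0.018,-0.039,0.006]},{"xyz":[-0.018,-0.039,0.006]},{"xyz":[-0.018,-0.039,0.006]},{"xyz":[-0.018,-0.039,0.006]},{"xyz":[-0.018,-0.039,0.006]},{"xyz":[-0.018,-0.039,0.006]},{"xyz":[-0.018,-0.039,0.006]},{"xyz":[-0.018,-0.039,0.006]},{"xyz":[-0.018,-0.039,0.006]},{"xyz":[-0.018,-0.039,0.006]},{"xyz":[-0.018,-0.039,0.006]}])

```text
invalid input
```

Emit:
arm_command(rows=[{"xyz":[-0.01,-0.0235,0.003],"gripper":0.085},{"xyz":[0,0,0]},{"xyz":[0,0,0]}])

```text
invalid input
```

```bash
python3 mv.py .5832 -.3028 .06 -1.28
```

```text
t 0.1 pos [ 0.1934 -0.646   0.2301] tool xyz delta [-0.2167 -0.4719  0.1705] yaw -1.28 tilt x,y [-0.0005  0.002 ] w 1.001 F [-0.52 -0.16 -0.38] q [-1.32  0.26  1.61 -0.    1.27 -0.04]
 rotvec [-0.0001  0.0021  0.    ]
```

Each row probably needs every field.

Emit:
arm_command(rows=[{"xyz":[-0.009,-0.0195,0.003],"delta_rot":[0,0,0],"gripper":0.085},{"xyz":[-0.018,-0.039,0.006],"delta_rot":[0,0,0],"gripper":0.085},{"xyz":[-0.018,-0.039,0.006],"delta_rot":[0,0,0],"gripper":0.085},{"xyz":[-0.018,-0.039,0.006],"delta_rot":[0,0,0],"gripper":0.085},{"xyz":[-0.018,-0.039,0.006],"delta_rot":[0,0,0],"gripper":0.085},{"xyz":[-0.018,-0.039,0.006],"delta_rot":[0,0,0],"gripper":0.085},{"xyz":[-0.018,-0.039,0.006],"delta_rot":[0,0,0],"gripper":0.085},{"xyz":[-0.018,-0.039,0.006],"delta_rot":[0,0,0],"gripper":0.085},{"xyz":[-0.018,-0.039,0.006],"delta_rot":[0,0,0],"gripper":0.085},{"xyz":[-0.018,-0.039,0.006],"delta_rot":[0,0,0],"gripper":0.085},{"xyz":[-0.018,-0.039,0.006],"delta_rot":[0,0,0],"gripper":0.085},{"xyz":[-0.018,-0.039,0.006],"delta_rot":[0,0,0],"gripper":0.085}], force=30)

```text
time: 1.3
tool_pos: [0.5649, -0.317, 0.1616]
tcp_rot: [-2.52, 1.875, 0.001]
wrist_force: [0.3, -0.4, 0.4]
width: 0.998
```

Emit:
arm_command(rows=[{"xyz":[-0.009,-0.0215,0.003],"delta_rot":[0,0,0],"gripper":0.085},{"xyz":[0,0,0],"delta_rot":[0,0.002,0],"gripper":0.085},{"xyz":[0,0,0],"delta_rot":[0,0,0],"gripper":0.085}])

```text
time: 1.6
tool_pos: [0.5818, -0.3035, 0.1586]
tcp_rot: [2.52, -1.873, 0.0]
wrist_force: [-0.8, 0.3, -0.1]
width: 0.995
```

```bash
python3 mv.py .5832 -.3028 .06 -1.28; python3 - <<'E'
from h import *
c=read_camera('top');save(c,'t1.png');d=read_camera('side')
i=cv2.cvtColor(c['pixels'],cv2.COLOR_RGB2BGR)[140:260,380:520];j=cv2.cvtColor(d['pixels'],cv2.COLOR_RGB2BGR)[80:200,330:470]
cv2.imwrite('pics/p1.png',cv2.resize(np.vstack([i,j]),None,fx=2.5,fy=2.5,interpolation=cv2.INTER_CUBIC))
E
```

```text
t 1.6 pos [ 0.5818 -0.3035  0.1586] tool xyz delta [-0.0004 -0.0017  0.0986] yaw -1.2779 tilt x,y [-0.0009 -0.0014] w 0.995 F [-0.79  0.29 -0.05] q [-0.52  0.28  1.72 -0.    1.14  0.76]
 rotvec [ 0.0013 -0.0011  0.0021]
```

View pics/p1.png

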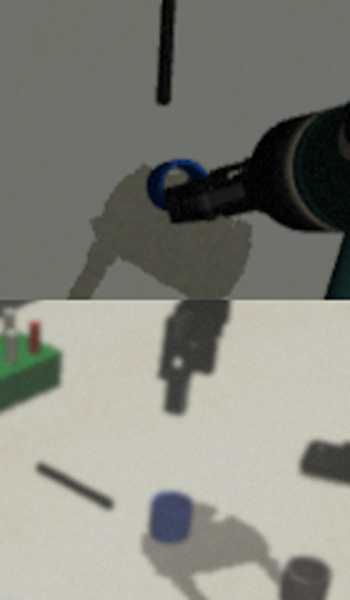

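Top picture: the finger is at about (460,220), offset by parallax. Side picture: the fingers stand over the collar. I'll go down and grip.

Emit:
arm_command(rows=[{"xyz":[-0.0004,-0.0017,0.02],"delta_rot":[0.001,-0.001,0.002],"gripper":0.085},{"xyz":[0,0,0.03],"delta_rot":[0,0,0],"gripper":0.085},{"xyz":[0,0,0.03],"delta_rot":[0,0,0],"gripper":0.085},{"xyz":[0,0,0.03],"delta_rot":[0,0,0],"gripper":0.085},{"xyz":[0,0,0.025],"delta_rot":[0,0,0],"gripper":0.085},{"xyz":[0,0,0.0175],"delta_rot":[0,0,0],"gripper":0.085},{"xyz":[0,0,0],"delta_rot":[0,0,0],"gripper":0.085},{"xyz":[0,0,0],"delta_rot":[0,0,0],"gripper":0.06},{"xyz":[0,0,0],"delta_rot":[0,0,0],"gripper":0.04},{"xyz":[0,0,0],"delta_rot":[0,0,0],"gripper":0.04},{"xyz":[0,0,0],"delta_rot":[0,0,0],"gripper":0.04},{"xyz":[0,0,0],"delta_rot":[0,0,0],"gripper":0.04}])

```text
time: 2.9
tool_pos: [0.5852, -0.3052, 0.0092]
tcp_rot: [-2.518, 1.878, -0.008]
wrist_force: [-1.0, 0.0, 6.0]
width: 0.531
```

```bash
python3 mv.py .5832 -.3028 .15 -1.28
```

```text
t 2.9 pos [ 0.5852 -0.3052  0.0092] tool xyz delta [-0.0023  0.0007 -0.1409] yaw -1.2818 tilt x,y [ 0.0045 -0.0027] w 0.531 F [-1.04  0.04  6.02] q [-0.52  0.44  1.81 -0.    0.88  0.76]
 rotvec [-0.0035 -0.0039 -0.0018]
```

Emit:
arm_command(rows=[{"xyz":[0,0,-0.01],"delta_rot":[0,0,0],"gripper":0.04},{"xyz":[0,0,-0.03],"delta_rot":[0,0,0],"gripper":0.04},{"xyz":[0,0,-0.04],"delta_rot":[0,0,0],"gripper":0.04},{"xyz":[0,0,-0.04],"delta_rot":[0,0,0],"gripper":0.04},{"xyz":[0,0,-0.03],"delta_rot":[0,0,0],"gripper":0.04},{"xyz":[0,0,0],"delta_rot":[0,0,0],"gripper":0.04},{"xyz":[0,0,0],"delta_rot":[0,0,0],"gripper":0.04}])

```text
time: 3.6
tool_pos: [0.5839, -0.3043, 0.1584]
tcp_rot: [-2.518, 1.878, -0.006]
wrist_force: [-0.1, -0.2, -0.7]
width: 0.533
```

```bash
python3 mv.py .5385 -.0147 .15 -1.28; python3 - <<'E'
from h import *
c=read_camera('top');save(c,'t1.png');d=read_camera('side')
i=cv2.cvtColor(c['pixels'],cv2.COLOR_RGB2BGR)[140:260,380:520];j=cv2.cvtColor(d['pixels'],cv2.COLOR_RGB2BGR)[80:200,330:470]
cv2.imwrite('pics/p2.png',cv2.resize(np.vstack([i,j]),None,fx=2.5,fy=2.5,interpolation=cv2.INTER_CUBIC))
E
```

```text
t 3.6 pos [ 0.5839 -0.3043  0.1584] tool xyz delta [-0.2905 -0.039   0.0077] yaw -1.2818 tilt x,y [ 0.0034 -0.0019] w 0.533 F [-0.1  -0.23 -0.65] q [-0.52  0.28  1.72  0.    1.14  0.76]
 rotvec [-0.0028 -0.0028 -0.0018]
```

View pics/p2.png

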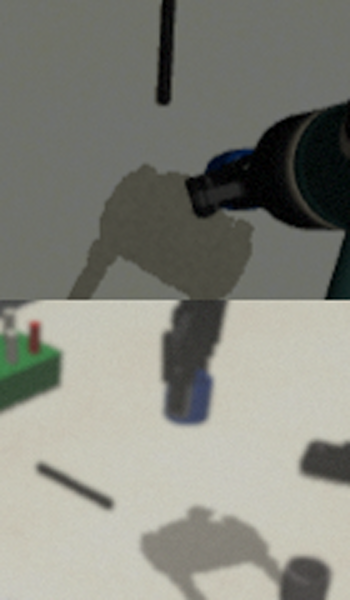

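Emit:
arm_command(rows=[{"xyz":[-0.015,-0.002,0],"delta_rot":[-0.003,-0.003,-0.002],"gripper":0.04},{"xyz":[-0.029,-0.004,0],"delta_rot":[0,0,0],"gripper":0.04},{"xyz":[-0.029,-0.004,0],"delta_rot":[0,0,0],"gripper":0.04},{"xyz":[-0.029,-0.004,0],"delta_rot":[0,0,0],"gripper":0.04},{"xyz":[-0.029,-0.004,0],"delta_rot":[0,0,0],"gripper":0.04},{"xyz":[-0.029,-0.004,0],"delta_rot":[0,0,0],"gripper":0.04},{"xyz":[-0.029,-0.004,0],"delta_rot":[0,0,0],"gripper":0.04},{"xyz":[-0.029,-0.004,0],"delta_rot":[0,0,0],"gripper":0.04},{"xyz":[-0.029,-0.004,0],"delta_rot":[0,0,0],"gripper":0.04},{"xyz":[-0.029,-0.004,0],"delta_rot":[0,0,0],"gripper":0.04},{"xyz":[-0.014,-0.002,0],"delta_rot":[0,0,0],"gripper":0.04},{"xyz":[0,0,0.01],"delta_rot":[0,0,0],"gripper":0.04}])

```text
time: 4.9
tool_pos: [0.5385, -0.0129, 0.1474]
tcp_rot: [-2.522, 1.872, 0.003]
wrist_force: [-0.2, -1.3, 0.1]
width: 0.529
```

Emit:
arm_command(rows=[{"xyz":[0,0,0],"delta_rot":[0,0,0],"gripper":0.04},{"xyz":[0,0,0],"delta_rot":[0,0,0],"gripper":0.04}])

```text
time: 5.1
tool_pos: [0.538, -0.0156, 0.1462]
tcp_rot: [2.518, -1.876, -0.007]
wrist_force: [0.7, 0.0, -0.1]
width: 0.535
```

```bash
python3 mv.py .5385 -.0147 .15 -1.28; python3 - <<'E'
from h import *
import pickle
c=read_camera('top');d=read_camera('side');pickle.dump((c,d),open('l1.pkl','wb'))
i=cv2.cvtColor(c['pixels'],cv2.COLOR_RGB2BGR)[180:280,270:370];j=cv2.cvtColor(d['pixels'],cv2.COLOR_RGB2BGR)[150:250,290:390]
cv2.imwrite('pics/p3.png',cv2.resize(np.vstack([i,j]),None,fx=3,fy=3,interpolation=cv2.INTER_CUBIC))
E
```

```text
t 5.1 pos [ 0.538  -0.0156  0.1462] tool xyz delta [-0.0007 -0.0008 -0.0038] yaw -1.2806 tilt x,y [-0.0045  0.001 ] w 0.535 F [ 0.69  0.02 -0.1 ] q [-0.08  0.08  1.98  0.    1.08  1.2 ]
 rotvec [ 0.004   0.0023 -0.0006]
```

View pics/p3.png

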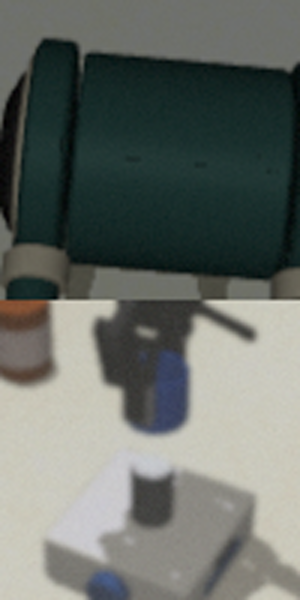

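```bash
cat > ov.py <<'E'
from h import *
def overlay(d,circs,name,roi,s=6):
    u,v,w,h=roi
    im=cv2.resize(cv2.cvtColor(d['pixels'],cv2.COLOR_RGB2BGR)[v:v+h,u:u+w],None,fx=s,fy=s,interpolation=cv2.INTER_CUBIC)
    im=np.clip(im.astype(float)*1.3,0,255).astype(np.uint8)
    a=np.linspace(0,2*np.pi,80)
    for x,y,z,r,col in circs:
        p=np.array([proj(d,[x+r*np.cos(t),y+r*np.sin(t),z]) for t in a])
        q=np.round((p+.5-[u,v])*s*16).astype(np.int32)
        cv2.polylines(im,[q],False,col,1,shift=4)
    cv2.imwrite('pics/'+name,im)
E
python3 - <<'E'
from ov import *
import pickle
c,d=pickle.load(open('l1.pkl','rb'))
x,y=.5393,-.0150
overlay(d,[(x,y,.045,.016,(0,255,0)),(x,y,.095,.016,(0,255,0)),(x,y,.137,.023,(0,0,255)),(x,y,.177,.023,(0,255,255))],'p4.png',(295,155,90,95))
E
```

```text
(no output)
```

View pics/p4.png

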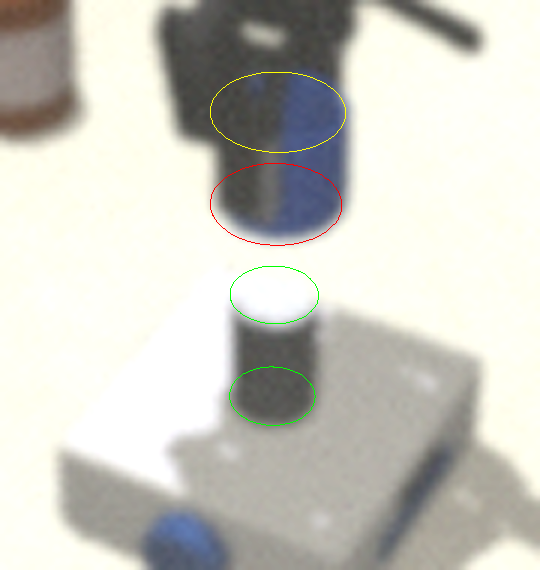

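```bash
cat > cf.py <<'E'
from h import *
from scipy.optimize import least_squares
def circ(q,r,x0):
    f=lambda p:np.hypot(q[:,0]-p[0],q[:,1]-p[1])-r
    s=least_squares(f,x0,loss='soft_l1',f_scale=.001)
    return s.x.round(5),np.sqrt(np.mean(s.fun**2)).round(5),len(q)
E
python3 - <<'E'
from cf import *
import pickle
s0=pickle.load(open('side0.pkl','rb'));c,d=pickle.load(open('l1.pkl','rb'))
for nm,k in(('s0',s0),('l1',d)):
    P=cloud(k)
    n=(abs(P[...,0]-.539)<.03)&(abs(P[...,1]+.015)<.03)
    m=n&(P[...,2]>.055)&(P[...,2]<.085); print(nm,'barrel',circ(P[m],.016,(.539,-.015)))
P=cloud(d);I=d['pixels'].astype(float)
n=(abs(P[...,0]-.539)<.03)&(abs(P[...,1]+.015)<.03)
b=n&(I[...,2]>1.25*I[...,0])&(P[...,2]>.12)
q=P[b];print(q[:,2].min(),np.percentile(q[:,2],[2,10,50,90,98]))
m=b&(P[...,2]>.143)&(P[...,2]<.17);print('collar',circ(P[m],.023,(.539,-.015)))
# edges in z along the column of blue
P0=cloud(s0);I0=s0['pixels'].astype(float);m=(abs(P0[...,0]-.583)<.03)&(abs(P0[...,1]+.303)<.03)&(P0[...,2]>.008)&(P0[...,2]<.032)
print('table collar',circ(P0[m],.023,(.583,-.303)))
E
```

```text
s0 barrel (array([ 0.53834, -0.01323]), np.float64(0.00089), 144)
l1 barrel (array([ 0.53845, -0.01333]), np.float64(0.00092), 147)
0.14212219150508054 [0.14553953 0.15740752 0.41927136 0.45764778 0.46826732]
collar (array([ 0.53953, -0.01115]), np.float64(0.0017), 147)
table collar (array([ 0.58416, -0.30206]), np.float64(0.00294), 163)
```

```bash
cat > meas.py <<'E'
from cf import *
def measure(d,zlo,zhi,x0=(.539,-.014),r=.023,verbose=True):
    P=cloud(d);I=d['pixels'].astype(float)
    b=(np.hypot(P[...,0]-x0[0],P[...,1]-x0[1])<.032)&(I[...,2]>1.2*I[...,0])&(P[...,2]>zlo)&(P[...,2]<zhi)
    q=P[b]; x=np.array(x0)
    for _ in range(8):
        e=np.hypot(q[:,0]-x[0],q[:,1]-x[1])-r
        k=abs(e)<(.004 if _<3 else .0025)
        x,rms,n=circ(q[k],r,x)
    return x,rms,n
E
python3 - <<'E'
from meas import *
import pickle
s0=pickle.load(open('side0.pkl','rb'));t0=pickle.load(open('top0.pkl','rb'));c,d=pickle.load(open('l1.pkl','rb'))
print(measure(s0,.006,.035,(.583,-.303)))
for lo,hi in((.14,.16),(.145,.175),(.15,.165)):print(measure(d,lo,hi))
P=cloud(d);I=d['pixels'].astype(float)
b=(np.hypot(P[...,0]-.539,P[...,1]+.014)<.04)&(I[...,2]>1.2*I[...,0])&(P[...,2]>.1)&(P[...,2]<.22)
vv,uu=np.where(b);
for u in range(338,354,2): 
    k=uu==u; print(u,vv[k].min(),vv[k].max(),P[vv[k].max(),u].round(4),P[vv[k].min(),u].round(4))
E
```

```text
(array([ 0.58494, -0.30285]), np.float64(0.0011), 114)
(array([ 0.53861, -0.0157 ]), np.float64(0.00083), 79)
(array([ 0.53921, -0.01057]), np.float64(0.0013), 150)
(array([ 0.53881, -0.01038]), np.float64(0.00117), 63)
338 168 193 [0.5283 0.0051 0.1425] [0.5229 0.0123 0.2118]
340 192 193 [0.5241 0.0037 0.144 ] [0.5249 0.0028 0.1456]
342 169 193 [ 5.220e-01 -2.000e-04  1.428e-01] [ 0.5496 -0.0307  0.1736]
344 167 193 [ 0.5195 -0.0036  0.1421] [ 0.5468 -0.0336  0.1785]
346 167 192 [ 0.517  -0.0068  0.1442] [ 0.5435 -0.0362  0.1787]
348 167 192 [ 0.5162 -0.0123  0.1414] [ 0.5396 -0.0379  0.1797]
350 169 190 [ 0.5146 -0.0166  0.1449] [ 0.5313 -0.0346  0.1804]
352 173 175 [ 0.5175 -0.0246  0.1775] [ 0.5211 -0.0289  0.1784]
```

```bash
python3 - <<'E'
from ov import *
import pickle
c,d=pickle.load(open('l1.pkl','rb'))
x,y=.5393,-.0150
X,Y=.5385,-.0155
overlay(d,[(x,y,.045,.016,(0,255,0)),(x,y,.095,.016,(0,255,0)),(X,Y,.140,.023,(0,0,255)),(X,Y,.18,.023,(0,255,255))],'p5.png',(315,160,60,80),8)
E
```

```text
(no output)
```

View pics/p5.png

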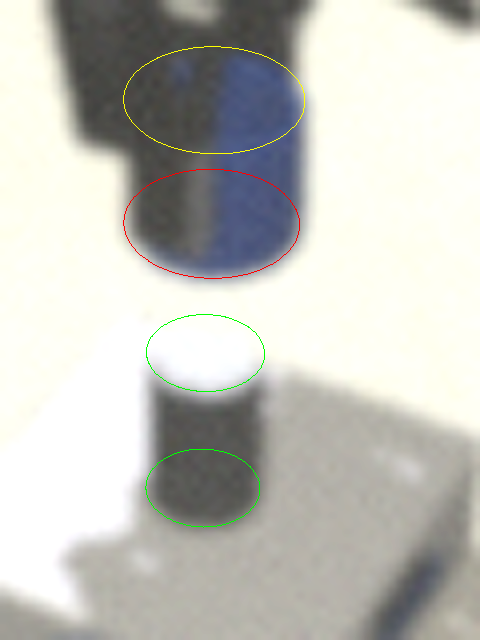

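Emit:
arm_command(rows=[{"xyz":[-0.0006,-0.0009,0.01],"delta_rot":[0.003,0.002,0],"gripper":0.04},{"xyz":[0,0,0.02],"delta_rot":[0,0,0],"gripper":0.04},{"xyz":[0,0,0.012],"delta_rot":[0,0,0],"gripper":0.04},{"xyz":[0,0,0],"delta_rot":[0,0,0],"gripper":0.04},{"xyz":[0,0,0],"delta_rot":[0,0,0],"gripper":0.04}])

```text
time: 5.7
tool_pos: [0.539, -0.0141, 0.1048]
tcp_rot: [-2.519, 1.876, 0.0]
wrist_force: [-0.0, -1.1, -0.3]
width: 0.53
```

```bash
python3 mv.py .5385 -.0147 .051 -1.28; python3 - <<'E'
from ov import *
d=read_camera('side')
x,y=.5393,-.0150
X,Y=.5393,-.0150
overlay(d,[(x,y,.045,.016,(0,255,0)),(X,Y,.098,.023,(0,0,255)),(X,Y,.138,.023,(0,255,255))],'p6.png',(315,175,60,70),8)
E
```

```text
t 5.7 pos [ 0.539  -0.0141  0.1048] tool xyz delta [0.0004 0.0006 0.0538] yaw -1.2803 tilt x,y [-0.0001  0.0004] w 0.53 F [-0.   -1.15 -0.31] q [-0.07  0.12  2.02  0.    1.    1.21]
 rotvec [-0.      0.0004 -0.0003]
```

View pics/p6.png

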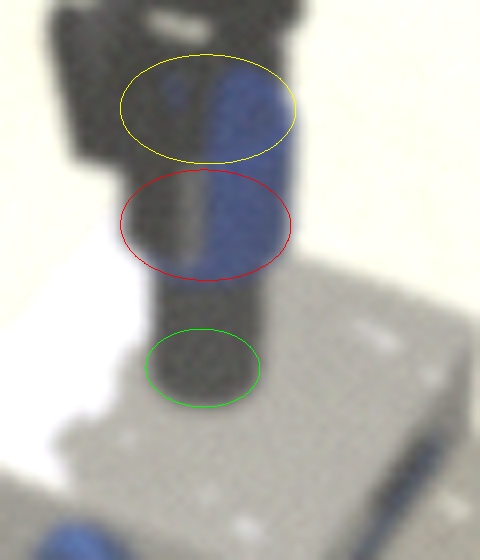

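The collar spans about 124–294 and the barrel about 152–264 in the crop, so they are laterally aligned. I'll lower it slowly.

Emit:
arm_command(rows=[{"xyz":[0,0,0.003],"delta_rot":[0,0,0],"gripper":0.04},{"xyz":[0,0,0.003],"delta_rot":[0,0,0],"gripper":0.04},{"xyz":[0,0,0.003],"delta_rot":[0,0,0],"gripper":0.04},{"xyz":[0,0,0],"delta_rot":[0,0,0],"gripper":0.04}])

```text
time: 6.15
tool_pos: [0.5389, -0.0139, 0.0958]
tcp_rot: [-2.52, 1.876, 0.0]
wrist_force: [0.2, -0.5, -0.6]
width: 0.529
```

```bash
python3 mv.py .5385 -.0147 .051 -1.28
```

```text
t 6.15 pos [ 0.5389 -0.0139  0.0958] tool xyz delta [0.0007 0.0006 0.0448] yaw -1.2799 tilt x,y [0.0002 0.0003] w 0.529 F [ 0.19 -0.55 -0.59] q [-0.07  0.13  2.03  0.    0.98  1.21]
 rotvec [-0.0003  0.0003  0.0001]
```

Emit:
arm_command(rows=[{"xyz":[0,0,0.005],"delta_rot":[0,0,0],"gripper":0.04},{"xyz":[0,0,0.005],"delta_rot":[0,0,0],"gripper":0.04},{"xyz":[0,0,0],"delta_rot":[0,0,0],"gripper":0.04}])

```text
time: 6.45
tool_pos: [0.5384, -0.0139, 0.0851]
tcp_rot: [2.52, -1.876, -0.002]
wrist_force: [-0.5, 1.5, -0.7]
width: 0.53
```

Emit:
arm_command(rows=[{"xyz":[0,0,0.005],"delta_rot":[0,0,0],"gripper":0.04},{"xyz":[0,0,0.006],"delta_rot":[0,0,0],"gripper":0.04},{"xyz":[0,0,0.006],"delta_rot":[0,0,0],"gripper":0.04},{"xyz":[0,0,0],"delta_rot":[0,0,0],"gripper":0.04}])

```text
time: 6.85
tool_pos: [0.5382, -0.0139, 0.0679]
tcp_rot: [2.519, -1.876, -0.002]
wrist_force: [-0.2, -0.6, -0.5]
width: 0.532
```

```bash
python3 mv.py .5385 -.0147 .051 -1.28;python3 - <<'E'
from ov import *
d=read_camera('side')
x,y=.5393,-.0150
overlay(d,[(x,y,.045,.016,(0,255,0)),(x,y,.062,.023,(0,0,255)),(x,y,.102,.023,(0,255,255))],'p7.png',(315,185,60,60),8)
E
```

```text
t 6.85 pos [ 0.5382 -0.0139  0.0679] tool xyz delta [ 0.0009 -0.0001  0.0169] yaw -1.28 tilt x,y [-0.0015  0.0005] w 0.532 F [-0.2  -0.64 -0.49] q [-0.07  0.17  2.05  0.    0.93  1.21]
 rotvec [ 0.0013  0.0009 -0.    ]
```

View pics/p7.png

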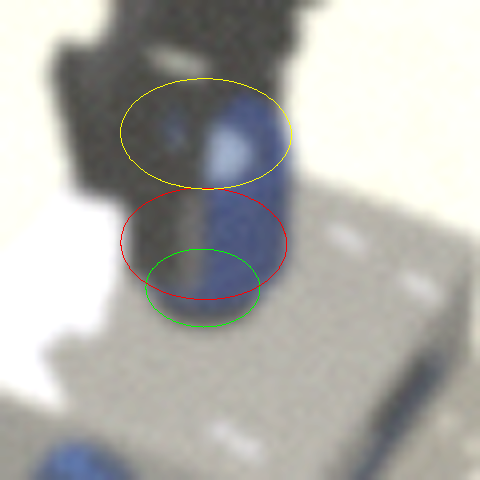

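Emit:
arm_command(rows=[{"xyz":[0,0,0.005],"delta_rot":[0,0,0],"gripper":0.04},{"xyz":[0,0,0.004],"delta_rot":[0,0,0],"gripper":0.04},{"xyz":[0,0,0.003],"delta_rot":[0,0,0],"gripper":0.04},{"xyz":[0,0,0],"delta_rot":[0,0,0],"gripper":0.04}])

```text
time: 7.3
tool_pos: [0.5388, -0.0139, 0.0566]
tcp_rot: [-2.52, 1.876, 0.001]
wrist_force: [-0.0, -0.9, -0.9]
width: 0.535
```

Emit:
arm_command(rows=[{"xyz":[0,0,0.002],"delta_rot":[0,0,0],"gripper":0.04},{"xyz":[0,0,0],"delta_rot":[0,0,0],"gripper":0.04}])

```text
time: 7.5
tool_pos: [0.5392, -0.0139, 0.0551]
tcp_rot: [-2.519, 1.876, -0.001]
wrist_force: [-0.1, 0.4, -0.8]
width: 0.532
```

Emit:
arm_command(rows=[{"xyz":[0,0,0.002],"delta_rot":[0,0,0],"gripper":0.04},{"xyz":[0,0,0],"delta_rot":[0,0,0],"gripper":0.04}])

```text
time: 7.7
tool_pos: [0.5397, -0.014, 0.0542]
tcp_rot: [-2.519, 1.876, -0.002]
wrist_force: [-1.6, 0.6, 5.0]
width: 0.533
```

```bash
python3 - <<'E'
from ov import *
d=read_camera('side')
x,y=.5393,-.0150
overlay(d,[(x,y,.045,.023,(0,0,255)),(x,y,.085,.023,(0,255,255))],'p8.png',(315,185,60,60),8)
E
```

```text
(no output)
```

View pics/p8.png

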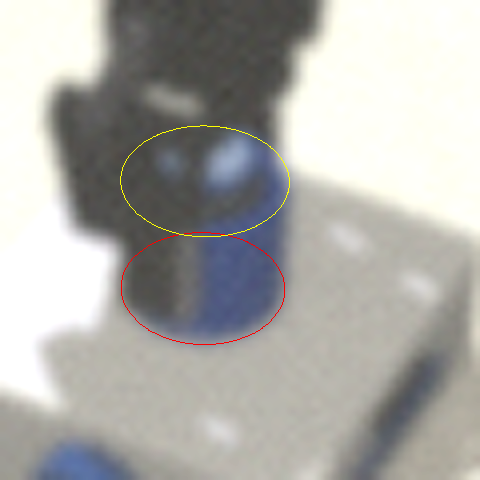

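Emit:
arm_command(rows=[{"xyz":[0,0,-0.001],"delta_rot":[0,0,0],"gripper":0.055},{"xyz":[0,0,0],"delta_rot":[0,0,0],"gripper":0.07},{"xyz":[0,0,0],"delta_rot":[0,0,0],"gripper":0.085},{"xyz":[0,0,0],"delta_rot":[0,0,0],"gripper":0.085},{"xyz":[0,0,0],"delta_rot":[0,0,0],"gripper":0.085},{"xyz":[0,0,-0.01],"delta_rot":[0,0,0],"gripper":0.085},{"xyz":[0,0,-0.02],"delta_rot":[0,0,0],"gripper":0.085},{"xyz":[0,0,-0.03],"delta_rot":[0,0,0],"gripper":0.085},{"xyz":[0,0,-0.04],"delta_rot":[0,0,0],"gripper":0.085},{"xyz":[0,0,-0.03],"delta_rot":[0,0,0],"gripper":0.085},{"xyz":[0,0,0],"delta_rot":[0,0,0],"gripper":0.085}])

```text
time: 8.85
tool_pos: [0.5432, -0.0143, 0.191]
tcp_rot: [-2.514, 1.872, -0.016]
wrist_force: [1.0, 0.2, 0.2]
width: 0.996
```

```bash
python3 mv.py .4497 .2583 .15 .789;python3 - <<'E'
from ov import *
from meas import measure
d=read_camera('side')
x,y=.5393,-.0150
overlay(d,[(x,y,.045,.023,(0,0,255)),(x,y,.085,.023,(0,255,255)),(x,y,.095,.016,(0,255,0))],'p9.png',(315,185,60,60),8)
print(measure(d,.05,.085))
P=cloud(d);I=d['pixels'].astype(float)
b=(np.hypot(P[...,0]-.539,P[...,1]+.014)<.03)&(I[...,2]>1.2*I[...,0])&(P[...,2]>.03)&(P[...,2]<.12)
print(np.percentile(P[b][:,2],[1,5,50,95,99]))
E
```

```text
t 8.85 pos [ 0.5432 -0.0143  0.191 ] tool xyz delta [-0.2881  0.0119  0.0397] yaw -1.28 tilt x,y [ 0.0123 -0.0005] w 0.996 F [1.   0.24 0.24] q [-0.07  0.04  1.94  0.    1.15  1.21]
 rotvec [-0.003  -0.0145 -2.069 ]
(array([ 0.53968, -0.01403]), np.float64(0.00092), 217)
[0.04829116 0.05170742 0.07730555 0.09739449 0.0987666 ]
```

View pics/p9.png

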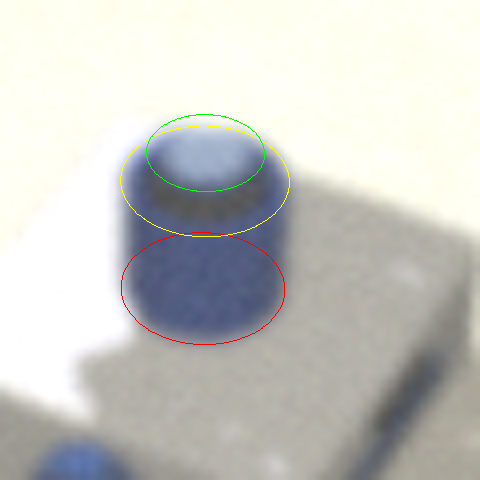

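Emit:
arm_command(rows=[{"xyz":[-0.015,0.0006,0],"delta_rot":[-0.002,-0.012,0],"gripper":0.085},{"xyz":[-0.03,0.0012,0],"delta_rot":[0,0,0],"gripper":0.085},{"xyz":[-0.03,0.0012,0],"delta_rot":[0,0,0],"gripper":0.085},{"xyz":[-0.03,0.0012,0],"delta_rot":[0,0,0],"gripper":0.085},{"xyz":[-0.03,0.0012,0],"delta_rot":[0,0,0],"gripper":0.085},{"xyz":[-0.03,0.0012,0],"delta_rot":[0,0,0],"gripper":0.085},{"xyz":[-0.03,0.0012,0],"delta_rot":[0,0,0],"gripper":0.085},{"xyz":[-0.03,0.0012,0],"delta_rot":[0,0,0],"gripper":0.085},{"xyz":[-0.03,0.0012,0],"delta_rot":[0,0,0],"gripper":0.085},{"xyz":[-0.02,0.0012,0],"delta_rot":[0,0,0],"gripper":0.085},{"xyz":[-0.013,0.001,0],"delta_rot":[0,0,0],"gripper":0.085},{"xyz":[0,0,0],"delta_rot":[0,0,-0.1],"gripper":0.085}])

```text
time: 10.1
tool_pos: [0.4426, 0.2596, 0.1859]
tcp_rot: [-2.61, 1.74, 0.019]
wrist_force: [0.6, -0.3, -0.3]
width: 0.995
```

```bash
python3 mv.py .4497 .2583 .15 .789;python3 - <<'E'
from ov import *
c=read_camera('top'); save(c,'t10.png');d=read_camera('side')
for n,k,roi in(('top',c,30),('side',d,30)):
    P=cloud(k);I=k['pixels'].astype(float)
    b=(np.hypot(P[...,0]-.5385,P[...,1]+.0147)<.032)&(I[...,2]>1.2*I[...,0])&(P[...,2]>.055)&(P[...,2]<.12)
    q=P[b];print(n,len(q),np.percentile(q[:,2],[5,25,50,75,95]),((q.min(0)+q.max(0))/2))
a=np.linspace(0,6.28,60)
overlay(c,[(.5373,-.0148,.085,.023,(0,255,255)),(.5373,-.0148,.095,.016,(0,255,0))],'p10.png',(290,205,60,60),8)
overlay(d,[(.5393,-.0148,.085,.023,(0,255,255)),(.5393,-.0148,.095,.016,(0,255,0))],'p10b.png',(315,185,60,60),8)
x=cv2.imread('pics/p10.png');y=cv2.imread('pics/p10b.png');cv2.imwrite('pics/p10.png',cv2.resize(np.hstack([x,y]),None,fx=.8,fy=.8))
E
```

```text
t 10.1 pos [0.4426 0.2596 0.1859] tool xyz delta [ 0.0044 -0.0062  0.0358] yaw -1.1758 tilt x,y [-0.0078  0.0104] w 0.995 F [ 0.59 -0.34 -0.26] q [ 0.47 -0.01  2.    0.01  1.16  1.64]
 rotvec [-0.0103  0.0114 -1.9648]
top 156 [0.07729076 0.08298097 0.0843839  0.08563301 0.08666048] [ 0.53836307 -0.01528342  0.07328239]
side 376 [0.05818843 0.06986771 0.08063374 0.08690397 0.09763675] [ 0.53761026 -0.01264133  0.07735361]
```

View pics/p10.png

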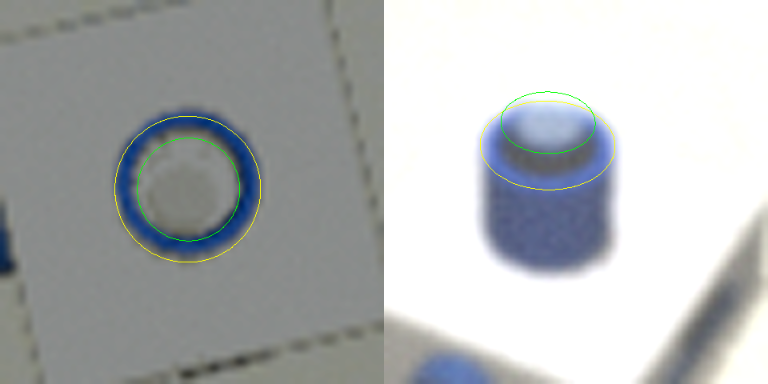

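Emit:
arm_command(rows=[{"xyz":[0,0,0],"delta_rot":[0,0,-0.14],"gripper":0.085},{"xyz":[0,0,0],"delta_rot":[0,0,-0.145],"gripper":0.085},{"xyz":[0,0,0],"delta_rot":[0,0,-0.145],"gripper":0.085},{"xyz":[0,0,0],"delta_rot":[0,0,-0.145],"gripper":0.085},{"xyz":[0,0,0],"delta_rot":[0,0,-0.145],"gripper":0.085},{"xyz":[0,0,0],"delta_rot":[0,0,-0.145],"gripper":0.085},{"xyz":[0,0,0],"delta_rot":[0,0,-0.145],"gripper":0.085},{"xyz":[0,0,0],"delta_rot":[0,0,-0.145],"gripper":0.085},{"xyz":[0,0,0],"delta_rot":[0,0,-0.145],"gripper":0.085},{"xyz":[0,0,0],"delta_rot":[0,0,-0.145],"gripper":0.085},{"xyz":[0,0,0],"delta_rot":[0,0,-0.145],"gripper":0.085},{"xyz":[0,0,0],"delta_rot":[0,0,-0.145],"gripper":0.085}])

```text
time: 11.4
tool_pos: [0.4443, 0.2576, 0.1867]
tcp_rot: [-3.009, -0.861, 0.005]
wrist_force: [-0.0, -0.1, 0.0]
width: 0.996
```

Emit:
arm_command(rows=[{"xyz":[0,0,0],"delta_rot":[0,0,-0.145],"gripper":0.085},{"xyz":[0,0,0],"delta_rot":[0,0,-0.08],"gripper":0.085},{"xyz":[0,0,0],"delta_rot":[0,0,0],"gripper":0.085},{"xyz":[0,0,0],"delta_rot":[0,0,0],"gripper":0.085}])

```text
time: 11.8
tool_pos: [0.4444, 0.2579, 0.187]
tcp_rot: [-2.897, -1.184, 0.001]
wrist_force: [-0.3, 0.5, -0.6]
width: 0.995
```

```bash
python3 mv.py .4497 .2583 .10 .789;python3 - <<'E'
from h import *
import pickle
# measure the grip: black points z>.03 in the initial clouds
for n in('top','side'):
    c=pickle.load(open(n+'0.pkl','rb'));P=cloud(c)
    m=(np.hypot(P[...,0]-.4497,P[...,1]-.2583)<.03)&(P[...,2]>.057)&(P[...,2]<.075)
    q=P[m];r=cv2.minAreaRect((q[:,:2]*1000).astype(np.float32));print(n,len(q),np.median(q[:,2]),q.mean(0),r)
    m=(np.hypot(P[...,0]-.4796,P[...,1]-.2288)<.02)&(P[...,2]>.02)&(P[...,2]<.045)
    q=P[m];print('ball',len(q),q.mean(0),q.max(0)[2])
E
```

```text
t 11.8 pos [0.4444 0.2579 0.187 ] tool xyz delta [0.0037 0.0044 0.087 ] yaw 0.7761 tilt x,y [-0.0054  0.0107] w 0.995 F [-0.28  0.49 -0.65] q [ 0.47 -0.01  1.99  0.01  1.16 -0.31]
 rotvec [-0.0114 -0.0038 -0.0129]
top 104 0.06283628005933595 [0.44875616 0.2566381  0.06243455] ((447.8433532714844, 257.2818603515625), (11.537039756774902, 35.69525146484375), 45.65333938598633)
ball 106 [0.47904811 0.22637248 0.02953951] 0.036273047114532685
side 143 0.06410846493816551 [0.44710104 0.26071284 0.06391081] ((448.553955078125, 259.84686279296875), (12.207488059997559, 37.418312072753906), 45.3863525390625)
ball 83 [0.47516493 0.22848393 0.0309722 ] 0.03707534079482375
```

Emit:
arm_command(rows=[{"xyz":[0.0035,0.004,0.02],"delta_rot":[-0.01,-0.004,-0.012],"gripper":0.085},{"xyz":[0,0,0.03],"delta_rot":[0,0,0],"gripper":0.085},{"xyz":[0,0,0.025],"delta_rot":[0,0,0],"gripper":0.085},{"xyz":[0,0,0.012],"delta_rot":[0,0,0],"gripper":0.085},{"xyz":[0,0,0],"delta_rot":[0,0,0],"gripper":0.05},{"xyz":[0,0,0],"delta_rot":[0,0,0],"gripper":0.05},{"xyz":[0,0,0],"delta_rot":[0,0,0],"gripper":0.05}])

```text
time: 12.5
tool_pos: [0.4512, 0.2589, 0.1021]
tcp_rot: [-2.897, -1.211, -0.005]
wrist_force: [-0.3, 0.6, -0.1]
width: 0.588
```

```bash
python3 mv.py .449 .2583 .028 .789;python3 - <<'E'
from h import *
c=read_camera('top');d=read_camera('side')
i=cv2.cvtColor(c['pixels'],cv2.COLOR_RGB2BGR)[220:320,130:250];j=cv2.cvtColor(d['pixels'],cv2.COLOR_RGB2BGR)[270:370,220:340]
cv2.imwrite('pics/p11.png',cv2.resize(np.vstack([np.clip(i*1.0*1.8,0,255).astype(np.uint8),j]),None,fx=3,fy=3,interpolation=cv2.INTER_CUBIC))
E
```

```text
t 12.5 pos [0.4512 0.2589 0.1021] tool xyz delta [-0.0022 -0.0011  0.0741] yaw 0.7915 tilt x,y [0.0024 0.0026] w 0.588 F [-0.33  0.59 -0.12] q [ 0.47  0.09  2.06  0.    0.99 -0.32]
 rotvec [-0.0001 -0.0035  0.0025]
```

View pics/p11.png

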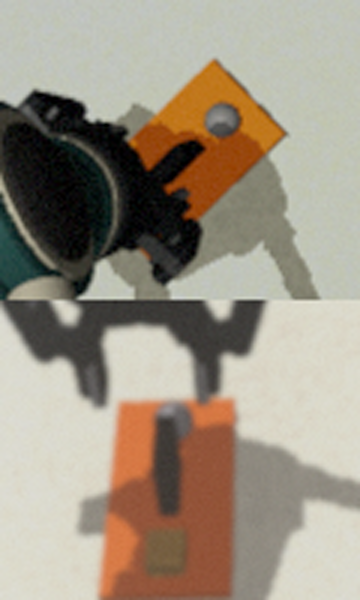

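Top view: the fingers straddle the grip, and the ball is clear at about (222,120) in the crop. I'll go down.

Emit:
arm_command(rows=[{"xyz":[-0.0015,-0.001,0.015],"delta_rot":[0,-0.003,0.002],"gripper":0.05},{"xyz":[0,0,0.02],"delta_rot":[0,0,0],"gripper":0.05},{"xyz":[0,0,0.02],"delta_rot":[0,0,0],"gripper":0.05},{"xyz":[0,0,0.015],"delta_rot":[0,0,0],"gripper":0.05},{"xyz":[0,0,0.004],"delta_rot":[0,0,0],"gripper":0.05},{"xyz":[0,0,0],"delta_rot":[0,0,0],"gripper":0.03},{"xyz":[0,0,0],"delta_rot":[0,0,0],"gripper":0.03},{"xyz":[0,0,0],"delta_rot":[0,0,0],"gripper":0.025},{"xyz":[0,0,0],"delta_rot":[0,0,0],"gripper":0.02}], force=30)

```text
time: 13.5
tool_pos: [0.4488, 0.2583, 0.0274]
tcp_rot: [-2.899, -1.209, 0.001]
wrist_force: [0.2, 0.2, -0.2]
width: 0.238
```

```bash
python3 mv.py .449 .2583 .028 .789;python3 - <<'E'
from h import *
c=read_camera('top');d=read_camera('side')
i=cv2.cvtColor(c['pixels'],cv2.COLOR_RGB2BGR)[220:320,130:250];j=cv2.cvtColor(d['pixels'],cv2.COLOR_RGB2BGR)[270:370,220:340]
cv2.imwrite('pics/p12.png',cv2.resize(np.vstack([np.clip(i*1.0*1.8,0,255).astype(np.uint8),j]),None,fx=3,fy=3,interpolation=cv2.INTER_CUBIC))
E
```

```text
t 13.5 pos [0.4488 0.2583 0.0274] tool xyz delta [ 0.0002  0.0002 -0.0006] yaw 0.79 tilt x,y [-0.0006  0.    ] w 0.238 F [ 0.17  0.23 -0.24] q [ 0.47  0.19  2.11  0.    0.84 -0.32]
 rotvec [-0.0004  0.0004  0.001 ]
```

View pics/p12.png

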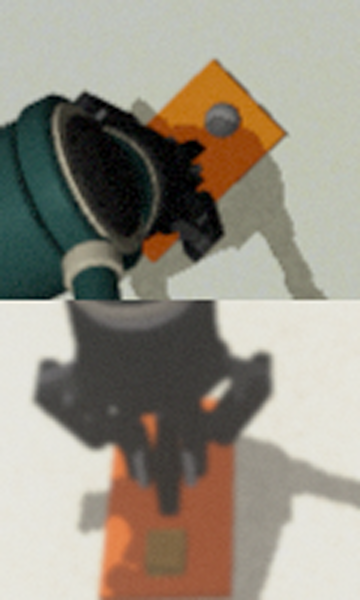

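The fingers stand on both sides of the grip and the tray hasn't moved. I'll close gently.

Emit:
arm_command(rows=[{"xyz":[0,0,0],"delta_rot":[0,0,0],"gripper":0.018},{"xyz":[0,0,0],"delta_rot":[0,0,0],"gripper":0.016},{"xyz":[0,0,0],"delta_rot":[0,0,0],"gripper":0.015},{"xyz":[0,0,0],"delta_rot":[0,0,0],"gripper":0.014},{"xyz":[0,0,0],"delta_rot":[0,0,0],"gripper":0.013},{"xyz":[0,0,0],"delta_rot":[0,0,0],"gripper":0.012},{"xyz":[0,0,0],"delta_rot":[0,0,0],"gripper":0.01},{"xyz":[0,0,0],"delta_rot":[0,0,0],"gripper":0.007},{"xyz":[0,0,0],"delta_rot":[0,0,0],"gripper":0.004},{"xyz":[0,0,0],"delta_rot":[0,0,0],"gripper":0.0},{"xyz":[0,0,0],"delta_rot":[0,0,0],"gripper":0.0},{"xyz":[0,0,0],"delta_rot":[0,0,0],"gripper":0.0}])

```text
time: 14.8
tool_pos: [0.4483, 0.2581, 0.0267]
tcp_rot: [-2.899, -1.209, 0.003]
wrist_force: [1.5, 0.9, 1.0]
width: 0.135
```

Emit:
arm_command(rows=[{"xyz":[0,0,0],"delta_rot":[0,0,0],"gripper":0.0},{"xyz":[0,0,0],"delta_rot":[0,0,0],"gripper":0.0}], force=60)

```text
time: 15.0
tool_pos: [0.4483, 0.258, 0.0267]
tcp_rot: [-2.9, -1.209, 0.003]
wrist_force: [0.9, 0.6, 1.9]
width: 0.133
```

Emit:
arm_command(rows=[{"xyz":[0,0,-0.001],"delta_rot":[0,0,0],"gripper":0.0},{"xyz":[0,0,-0.002],"delta_rot":[0,0,0],"gripper":0.0},{"xyz":[0,0,-0.003],"delta_rot":[0,0,0],"gripper":0.0},{"xyz":[0,0,-0.004],"delta_rot":[0,0,0],"gripper":0.0},{"xyz":[0,0,-0.004],"delta_rot":[0,0,0],"gripper":0.0},{"xyz":[0,0,-0.003],"delta_rot":[0,0,0],"gripper":0.0},{"xyz":[0,0,-0.002],"delta_rot":[0,0,0],"gripper":0.0},{"xyz":[0,0,-0.001],"delta_rot":[0,0,0],"gripper":0.0},{"xyz":[0,0,0],"delta_rot":[0,0,0],"gripper":0.0}])

```text
time: 15.9
tool_pos: [0.4482, 0.258, 0.0467]
tcp_rot: [-2.9, -1.209, 0.003]
wrist_force: [0.0, 0.2, -3.1]
width: 0.137
```

```bash
python3 mv.py .449 .2583 .028 .789;python3 - <<'E'
from h import *
c=read_camera('top');d=read_camera('side')
i=cv2.cvtColor(c['pixels'],cv2.COLOR_RGB2BGR)[220:320,130:250];j=cv2.cvtColor(d['pixels'],cv2.COLOR_RGB2BGR)[270:370,220:340]
cv2.imwrite('pics/p13.png',cv2.resize(np.vstack([np.clip(i*1.0*1.8,0,255).astype(np.uint8),j]),None,fx=3,fy=3,interpolation=cv2.INTER_CUBIC))
E
```

```text
t 15.9 pos [0.4482 0.258  0.0467] tool xyz delta [0.0008 0.0003 0.0187] yaw 0.79 tilt x,y [-0.0019 -0.0006] w 0.137 F [ 0.03  0.24 -3.13] q [ 0.47  0.16  2.1   0.    0.88 -0.32]
 rotvec [-0.0009  0.0018  0.001 ]
```

View pics/p13.png

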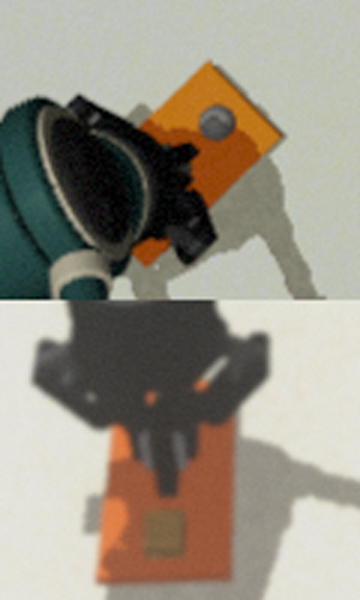

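Lifted level, with the ball in its pocket at about (216,122) in the crop. The wrist reads −3.1 N, which fits tray plus ball. I'll lift on.

Emit:
arm_command(rows=[{"xyz":[0,0,-0.004],"delta_rot":[0,0,0],"gripper":0.0},{"xyz":[0,0,-0.008],"delta_rot":[0,0,0],"gripper":0.0},{"xyz":[0,0,-0.012],"delta_rot":[0,0,0],"gripper":0.0},{"xyz":[0,0,-0.016],"delta_rot":[0,0,0],"gripper":0.0},{"xyz":[0,0,-0.018],"delta_rot":[0,0,0],"gripper":0.0},{"xyz":[0,0,-0.018],"delta_rot":[0,0,0],"gripper":0.0},{"xyz":[0,0,-0.016],"delta_rot":[0,0,0],"gripper":0.0},{"xyz":[0,0,-0.014],"delta_rot":[0,0,0],"gripper":0.0},{"xyz":[0,0,-0.01],"delta_rot":[0,0,0],"gripper":0.0},{"xyz":[0,0,-0.007],"delta_rot":[0,0,0],"gripper":0.0},{"xyz":[0,0,-0.004],"delta_rot":[0,0,0],"gripper":0.0},{"xyz":[0,0,-0.002],"delta_rot":[0,0,0],"gripper":0.0}])

```text
time: 17.2
tool_pos: [0.4482, 0.2579, 0.1755]
tcp_rot: [-2.9, -1.209, 0.004]
wrist_force: [0.2, -0.4, -2.9]
width: 0.132
```

Emit:
arm_command(rows=[{"xyz":[0,0,0],"delta_rot":[0,0,0],"gripper":0.0},{"xyz":[0,0,0],"delta_rot":[0,0,0],"gripper":0.0},{"xyz":[0,0,0],"delta_rot":[0,0,0],"gripper":0.0}])

```text
time: 17.5
tool_pos: [0.448, 0.2578, 0.1748]
tcp_rot: [-2.9, -1.209, 0.006]
wrist_force: [-0.1, 0.3, -2.2]
width: 0.129
```

```bash
python3 mv.py .5092 .0149 .1755 .789;python3 - <<'E'
from h import *
c=read_camera('top');d=read_camera('side')
i=cv2.cvtColor(c['pixels'],cv2.COLOR_RGB2BGR)[200:320,110:250];j=cv2.cvtColor(d['pixels'],cv2.COLOR_RGB2BGR)[200:320,200:340]
cv2.imwrite('pics/p14.png',cv2.resize(np.vstack([np.clip(i*1.0*1.8,0,255).astype(np.uint8),j]),None,fx=2.5,fy=2.5,interpolation=cv2.INTER_CUBIC))
E
```

```text
t 17.5 pos [0.448  0.2578 0.1748] tool xyz delta [-0.1294  0.2145 -0.0006] yaw 0.79 tilt x,y [-0.0034 -0.0014] w 0.129 F [-0.13  0.28 -2.15] q [ 0.47  0.01  2.    0.    1.14 -0.32]
 rotvec [-0.0014  0.0034  0.001 ]
```

View pics/p14.png

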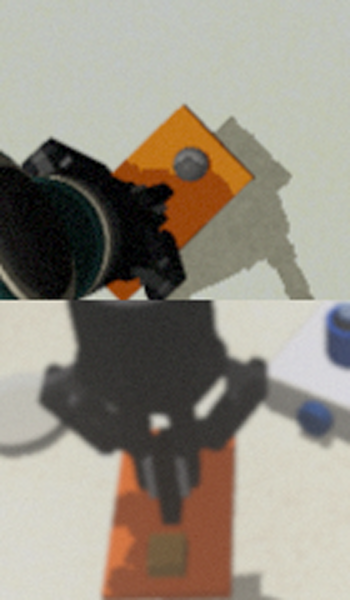

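Emit:
arm_command(rows=[{"xyz":[-0.0021,0.0034,0],"delta_rot":[0,0,0],"gripper":0.0},{"xyz":[-0.0041,0.0069,0],"delta_rot":[0,0,0],"gripper":0.0},{"xyz":[-0.0062,0.0103,0],"delta_rot":[0,0,0],"gripper":0.0},{"xyz":[-0.0083,0.0137,0],"delta_rot":[0,0,0],"gripper":0.0},{"xyz":[-0.0103,0.0171,0],"delta_rot":[0,0,0],"gripper":0.0},{"xyz":[-0.0114,0.0188,0],"delta_rot":[0,0,0],"gripper":0.0},{"xyz":[-0.0124,0.0206,0],"delta_rot":[0,0,0],"gripper":0.0},{"xyz":[-0.0124,0.0206,0],"delta_rot":[0,0,0],"gripper":0.0},{"xyz":[-0.0114,0.0188,0],"delta_rot":[0,0,0],"gripper":0.0},{"xyz":[-0.0103,0.0171,0],"delta_rot":[0,0,0],"gripper":0.0},{"xyz":[-0.0083,0.0137,0],"delta_rot":[0,0,0],"gripper":0.0},{"xyz":[-0.0062,0.0103,0],"delta_rot":[0,0,0],"gripper":0.0}])

```text
time: 18.8
tool_pos: [0.4974, 0.062, 0.1756]
tcp_rot: [2.9, 1.207, -0.004]
wrist_force: [0.3, 0.2, -2.3]
width: 0.134
```

Emit:
arm_command(rows=[{"xyz":[-0.005,0.0085,0],"delta_rot":[0,0,0],"gripper":0.0},{"xyz":[-0.0045,0.007,0],"delta_rot":[0,0,0],"gripper":0.0},{"xyz":[-0.004,0.0065,0],"delta_rot":[0,0,0],"gripper":0.0},{"xyz":[-0.004,0.0065,0],"delta_rot":[0,0,0],"gripper":0.0},{"xyz":[-0.0035,0.006,0],"delta_rot":[0,0,0],"gripper":0.0},{"xyz":[-0.003,0.005,0],"delta_rot":[0,0,0],"gripper":0.0},{"xyz":[-0.002,0.0035,0],"delta_rot":[0,0,0],"gripper":0.0},{"xyz":[-0.001,0.0015,0],"delta_rot":[0,0,0],"gripper":0.0},{"xyz":[0,0,0],"delta_rot":[0,0,0],"gripper":0.0},{"xyz":[0,0,0],"delta_rot":[0,0,0],"gripper":0.0},{"xyz":[0,0,0],"delta_rot":[0,0,0],"gripper":0.0}])

```text
time: 19.9
tool_pos: [0.5098, 0.0137, 0.1755]
tcp_rot: [-2.899, -1.209, 0.004]
wrist_force: [-0.1, 0.7, -3.0]
width: 0.128
```

```bash
python3 mv.py .5092 .0149 .1755 .789;python3 - <<'E'
from ov import *
import pickle
c=read_camera('top');d=read_camera('side');pickle.dump((c,d),open('f.pkl','wb'))
i=cv2.cvtColor(c['pixels'],cv2.COLOR_RGB2BGR)[170:290,230:390];j=cv2.cvtColor(d['pixels'],cv2.COLOR_RGB2BGR)[130:250,270:430]
cv2.imwrite('pics/p15.png',cv2.resize(np.vstack([np.clip(i*1.0*1.8,0,255).astype(np.uint8),j]),None,fx=2.5,fy=2.5,interpolation=cv2.INTER_CUBIC))
for k in (c,d): print(proj(k,[.5385,-.0147,.095]),proj(k,[.5385,-.0147,.170]))
E
```

```text
t 19.9 pos [0.5098 0.0137 0.1755] tool xyz delta [ 0.0004 -0.0012  0.    ] yaw 0.7903 tilt x,y [-0.0023 -0.0007] w 0.128 F [-0.13  0.7  -3.  ] q [-0.02 -0.    2.01 -0.    1.14 -0.81]
 rotvec [-0.0012  0.0021  0.0013]
[318.86632278 233.43969544] [319.82407693 233.77557941]
[340.31338556 203.73095562] [340.86835122 175.95527108]
```

View pics/p15.png

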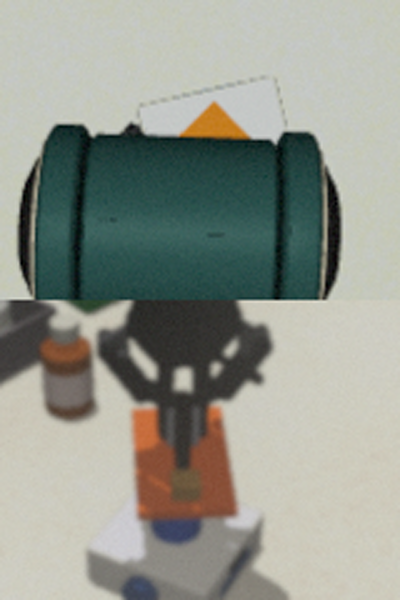

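```bash
python3 - <<'E'
from fit import *
import pickle
c,d=pickle.load(open('f.pkl','rb'))
print('corner world (top, z=.16):',world(c,315.6,210.8,z=.1598))
I=d['pixels'].astype(float);P=cloud(d)
m=((I[...,0]>1.35*I[...,2])&(P[...,2]>.13)&(P[...,2]<.2)).astype(np.uint8)
u,v=proj(d,[.509,.015,.16]);u,v=int(u),int(v);roi=(u-45,v-40,90,95)
q=P[(m>0)&(np.hypot(P[...,0]-.509,P[...,1]-.015)<.085)&(abs(P[...,2]-.16)<.012)]
print(len(q),q.mean(0)); A=np.c_[q[:,:2]-q[:,:2].mean(0),np.ones(len(q))];s=np.linalg.lstsq(A,q[:,2],rcond=None)[0];print('plane',s)
mm=np.zeros(m.shape,np.uint8);mm[roi[1]:roi[1]+roi[3],roi[0]:roi[0]+roi[2]]=m[roi[1]:roi[1]+roi[3],roi[0]:roi[0]+roi[2]]
mm=cv2.morphologyEx(mm,cv2.MORPH_CLOSE,np.ones((21,21)))
r=fit([(d,mm.astype(float),roi,None,0)],box(-.065,.065,-.0375,.0375,.1518,.1598),(.509,.015,-.78));print(r,mm.sum())
x,y,t=r[0];x/=1000;y/=1000;t/=100
print('pocket',x+.042*np.cos(t),y+.042*np.sin(t)); 
for sx in(1,-1):
  for sy in(1,-1):print(sx,sy,x+sx*.065*np.cos(t)-sy*.0375*np.sin(t),y+sx*.065*np.sin(t)+sy*.0375*np.cos(t))
E
```

```text
corner world (top, z=.16): [ 0.58103736 -0.00653471  0.1598    ]
1224 [0.49733461 0.02786609 0.16133766]
plane [ 0.00334739 -0.00516633  0.16133766]
(array([511.67436207,  12.1894839 , -77.97466079]), np.float64(108.39906189926951)) 1584
pocket 0.5415402143345993 -0.017340684887677885
1 1 0.5842615460377836 -0.006846028270784243
1 -1 0.531529101779386 -0.06017790731638874
-1 1 0.4918196223587357 0.0845568751104383
-1 -1 0.4390871781003381 0.031224996064833806
```

```bash
python3 - <<'E'
from ov import *
import pickle
c,d=pickle.load(open('f.pkl','rb'))
print(proj(d,[.5405,-.017,.171]))
overlay(d,[(.5405,-.017,.171,.0125,(0,255,0))],'p16.png',(310,140,70,80),7)
save(d,'p17.png')
for n,x,y in(('grey',.417,-.298),('pen',.715,-.299),('jar',.753,.052),('petri',.729,.216),('bottle',.78,-.116)):
    pass
s=bot.read_state();print(s['time'],s['wrist_force'],abs(s['joint_vel']).max(),s['width'])
E
```

```text
[340.88818318 174.67369428]
20.0 [-0.18294044 -0.58774669 -3.57452445] 0.006515864698553296 0.13304052915040243
```

View pics/p16.png

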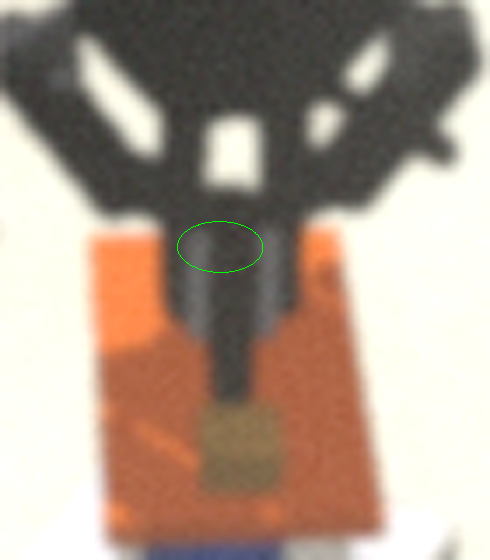

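View pics/p17.png

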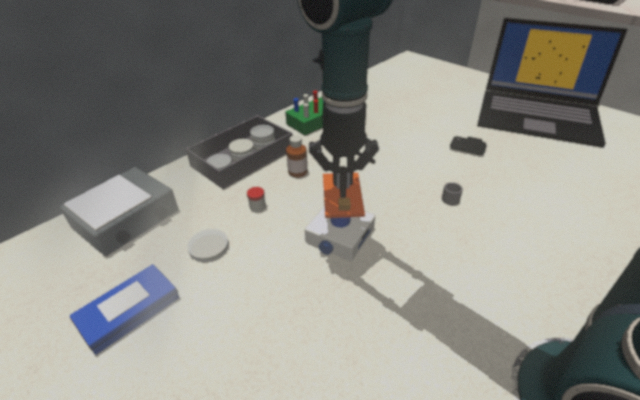

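```bash
python3 -c "
from workcell import bot
print(bot.finish_job())"
```

```text
the job is handed in; nothing more can be done
None
```

The blue collar is on the lens barrel and released, and the arm is holding the tray still over the lens. I handed the job in at about 20 s of the 72 s allowed. The job reports no verdict, so what follows rests on my own checks.

**Collar:** it went down the barrel with no side force until about 5 N of contact at the housing. After release the top camera read its rim at 84–85 mm, against 85 mm when fully home. It sits about 1–2 mm off the axis.

**Tray:**

| Check | Last reading | Required |
|---|---|---|
| Pocket off the lens axis | 2–3 mm | 15 mm or less |
| Ball centre above the lens face | about 76 mm | 50–100 mm |
| Tilt of the plate | about 0.006 rad | below 0.12 rad |
| Joint speed | below 0.01 rad/s | tray below 0.02 m/s |

**Ball not seen at the end:** at the final pose the arm blocks the top camera, and the grip and fingers hide the ball in the side view. I last saw it in its pocket just after the lift. The later evidence is indirect: the wrist load was 2.2–3.6 N (tray plus ball weigh about 2.6 N) and no loose ball showed anywhere.

**Disagreements and gaps:**
- The two cameras differed by about 2 mm on the lens position along x, so I used a value between them.
- TCP readings wandered by 1–3 mm.
- The grey collar, dish, bottle and jar look unmoved in the last side picture. The pen was hidden behind the arm there, and nothing had gone near it.

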